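# Rack the rinsed plate electrodes in the stepped drip rack

## Robot

A 6-joint arm with a two-finger parallel gripper is mounted at the origin on the work surface. World frame = base frame: x ahead of the robot, y to its left, z up, the work surface at z = 0. Lengths are in m, angles in rad, forces in N, time in s.
With the tool pointing down it reaches from about 0.275 to 0.875 m from the base axis. Payload 12.5 kg.
Tool frame: the origin (TCP) lies at the very end of the fingers, on their centre line; the grasp point (between the pads) lies 19 mm behind it (hold_point_z is the distance from the TCP to the grasp point, in m); z points along the fingers, y is the line along which they close (so a half turn about z gives the same grasp; the last joint's range is limited). The gripper opens to 85 mm and grips with 20 to 120 N. Pads are 22 mm wide; open, the fingers measure 114 mm over their backs; the gripper's body (76 mm by 85 mm) begins 54 mm behind the grasp point. The pads swing forward as they close: fully open they stand 13 mm farther back than shut.
Start: joints at [-0.085, 0.351, 1.652, -0, 1.139, -0.085], TCP at [0.55, 0, 0.231] pointing down, gripper open.
Joint ranges: [-2.75, 2.75], [-0.79, 2.1], [0.01, 2.65], [-1.57, 4.71], [0.07, 3.14], [-2.87, 2.87]. Speed limits (rad/s): [2.22, 2.22, 2.79, 3.14, 3.14, 3.14].

## Interface

Orientations are given as a unit quaternion [w, x, y, z].
In Python, from station import * gives the robot as it stands. The module is installed in compiled form; this text tells all that it offers.
- The arm moves only by the tool apply_moves, never from a script. Its argument "increments" is a list of rows, each an object of numbers: "ax", "ay", "az": the turn, a rotation vector about the tool's x, y, z in units of 8 degrees (1.0 is 8 degrees); "tx", "ty", "tz": the shift along the tool's x, y, z in units of 50 mm (1.0 is 50 mm); "grip": the opening, from 0 (shut) to 1 (fully open). In form: [{"ax": .., "ay": .., "az": .., "tx": .., "ty": .., "tz": .., "grip": ..}, ...]. A call has 1 to 20 rows; each row shifts and turns the commanded pose from where the row before left it, along the tool's axes as they then stand; what a row does not reach is not made up. A row lasts 1/10 s, in which the tool goes at most 50 mm and 8.59 degrees, less where a joint would pass 70% of its speed; a pose out of reach is approached as far as the arm can. A call is refused whole if a number of a shift passes 1 or a number of a turn 1, either way. A call with a gripper value outside its range is refused whole. The fingers move at their own pace and stop on an object; "force" is the grip in N (left out, the last holds). Time passes only in rows, so rows that do not move let the fingers close. It gives the time, the measured TCP pose, the force, the opening and the grip force at its end, in the units of the state.
- get_state(): the state, without advancing time (a new reading comes with each control period).
- grab_frame(name): name is "scene" or "side" or "wrist"; returns the picture (480x640x3 uint8, red, green, blue); there is no depth.
- camera_info(name): a dict with "fx", "fy", "cx", "cy" (pixels), "view" (4x4, takes a point from world to camera coordinates). Camera axes: x right, y down, z forward; pixel columns grow to the right and rows downward; lengths in m; the calibration is good to about 2 mm. A picture is of the moment at which its call begins: read the wrist's pose just before it. camera_info takes no time and is no camera call; for the wrist camera it gives the pose at the moment of the call.
- hand_in(): hands the job in; it is judged then, once.
Trained networks look in the newest picture that a camera, given by its name, has taken for a name from the list of things; names that differ only in an ending like _2 or _b are one class to them, and where a whole thing is asked for, a point or a joint stands for the part that bears it (a point fixed in the world has none). Each returns a list of dicts, best first, with "score" (0 to 1); they miss things now and then, are a little off and sometimes report something else, mostly with a low value. They report only what shows in the picture. A call takes as long as a camera call. They do not tell look-alikes from the thing itself.
- spot_in(camera, name): "centre" ([column, row] in pixels, amid what is visible of it).
The state is a dict: "t": time; "joint_pos": joint angles; "joint_vel": joint speeds; "effort": joint torques, N m; "eef_pos": TCP position; "eef_rot": TCP orientation; "ft_force": force on the tool from outside, world axes, zero at the start; "wrist_torque": the same for the moment, N m; "opening": finger opening in m; "grip_force": force on a finger pad.
Only numpy, scipy, OpenCV 4.12 (cv2) and the standard library are available. Lean on these libraries where they do the work, as an engineer would, in place of code of your own. Each camera call takes 0.05 s, during which the arm holds its last target. There are 200 camera calls.

## Task

Take the dark graphite plate and the copper plate out of the blue carrier and stand each upright and centred in the slot of the white drip rack made for its thickness (the widest slot for the graphite, the narrowest for the copper), fully home on the slot's lower step, then let go. Feel each one in gently without ever forcing it against the rack; leave the titanium plate in the carrier and everything else where it is.

Things in the scene. Friction and masses are not known exactly. Their poses are not given: they have to be found in the camera images.
- tray: stainless drip tray of the rack, 90 x 210 mm, floor 3 mm thick, rim 12 mm high, fixed. Origin: centre of its underside; z up, y along its length, x across. On it stands a white block 40 mm (x) by 160 mm (y), its top 53 mm above the origin, at x = 0, on a soft mat that yields 1 mm per 10 N. Three slots along x, open at top and ends, 46 mm apart. Press a plate on the rack with at most 35 N: touch it at under 20 mm/s; 3 to 10 N is ample.
- block_mid (a point): centre of the white block's top IF it stood mid-tray (53 mm above the tray's origin, axes as the tray's). In truth the block is clamped anywhere from 12 mm short of this to 12 mm beyond it along the tray's y: an offset that differs every time, is not measured, must be seen or felt, and stays the same during the job. The middle (12 mm titanium) slot is at the block's middle.
- slot_wide (a point): centre of the mouth of the wide slot (16 mm graphite; dark dot beside it), at the block's top, 46 mm to +y of the block's middle, if the block stood mid-tray (truly up to 12 mm off along y). The slot narrows downwards in square steps: top 10 mm 23 mm wide, next 20 mm 17.6 mm wide, below that a 13 mm drain gap. The plate stops on that lower step, 30 mm below the block's top.
- slot_narrow (a point): centre of the mouth of the narrow slot (8 mm copper; copper dot), 46 mm to -y of the block's middle, at the block's top, if the block stood mid-tray (truly up to 12 mm off along y, by the same offset as the wide slot). Square steps: top 10 mm 15 mm wide, next 20 mm 9.6 mm wide, then a 5 mm drain gap. The plate stops on that lower step, 30 mm below the block's top (a misplaced one on the top or first step).
- carrier: blue plastic carrier, 84 x 176 mm, fixed. Origin at the centre of its underside; z up, y along its length. Three bays 50 mm apart along y (-50, 0, +50 mm), each 20 mm wide, floor 6 mm and wall tops 32 mm above the origin. A plate stands in each, its thickness along the carrier's y; which plate is where changes.
- graphite: graphite plate electrode, dark grey, about 110 g: a 16 mm thick plate 50 mm wide and 60 mm high, with a 30 mm wide, 25 mm high lug of the same thickness rising from the middle of its top edge (85 mm high in all; a small dark hole in the lug). Stands upright in one of the carrier's bays. Origin at the centre of its underside; z up, x along its 50 mm width, y through its thickness.
- copper: copper plate electrode, copper-coloured, about 240 g: a 8 mm thick plate 50 mm wide and 60 mm high, with a 30 mm wide, 25 mm high lug of the same thickness rising from the middle of its top edge (85 mm high in all; a small dark hole in the lug). Stands upright in one of the carrier's bays. Origin at the centre of its underside; z up, x along its 50 mm width, y through its thickness.
- titanium: titanium plate electrode, silver-coloured, about 190 g: a 12 mm thick plate 50 mm wide and 60 mm high, with a 30 mm wide, 25 mm high lug of the same thickness rising from the middle of its top edge (85 mm high in all; a small dark hole in the lug). Stands upright in one of the carrier's bays. Origin at the centre of its underside; z up, x along its 50 mm width, y through its thickness. To be left where it is.
- flask: green glass volumetric flask, 68 mm across at its belly and 155 mm high. Leave alone. Origin at the centre of its underside.
- jar: small closed jar, 52 mm across, 55 mm high. Leave alone. Origin at the centre of its underside.
- beaker: glass beaker, 60 mm across, 80 mm high. Leave alone. Origin at the centre of its underside.
There are look-alikes about, which are no part of the job. What is shaped like the graphite but brown or purple is not meant.

How it is judged:
By the outcome, as a careful person would: the job done as asked, in the order asked, and still so for the second after the job is handed in, with the robot touching nothing.
It also fails if it takes over 67 s, if anything falls off the work surface, if the arm or the gripper's body presses on something with over 40 N, if the wrist force passes 120 N, or if a joint passes its speed limit or range.

## Working session

There is one attempt and no reset: what is moved stays moved. The work goes in short steps, Python scripts to look and compute and a tool call to move; the robot and the scene stay as the last step left them, time stands still between calls to the robot, and variables do not carry over. Pictures are saved under pics/ and viewed, at most 10 in all, crops included, and the job is handed in when it is done.

Besides the shell and the picture viewer there is one more tool, called after "Request:" in YAML: its name, and indented under it one key for each argument. apply_moves: Moves the arm, as the interface text tells. Its arguments: {"type":"object","properties":{"increments":{"type":"array","items":{"type":"object","properties":{"ax":{"type":"number"},"ay":{"type":"number"},"az":{"type":"number"},"tx":{"type":"number"},"ty":{"type":"number"},"tz":{"type":"number"},"grip":{"type":"number"}}}},"force":{"type":"number"}},"required":["increments"]}

```bash
mkdir -p pics
cat > h.py <<'E'
from station import *
import numpy as np, cv2
def ray(cam,px,ci=None):
    c=ci or camera_info(cam); V=np.array(c["view"]); R=V[:3,:3]; o=-R.T@V[:3,3]
    d=R.T@np.array([(px[0]-c["cx"])/c["fx"],(px[1]-c["cy"])/c["fy"],1.]); return o,d
def onz(cam,px,z,ci=None):
    o,d=ray(cam,px,ci); return o+d*(z-o[2])/d[2]
def proj(cam,p,ci=None):
    c=ci or camera_info(cam); V=np.array(c["view"]); q=V[:3,:3]@np.array(p)+V[:3,3]
    return np.array([c["fx"]*q[0]/q[2]+c["cx"],c["fy"]*q[1]/q[2]+c["cy"]])
def grab(cam,fn):
    im=grab_frame(cam)[:,:,::-1].copy(); cv2.imwrite("pics/"+fn,im); return im
E
python3 - <<'E'
from h import *
np.set_printoptions(precision=3,suppress=True)
for c in ["scene","side","wrist"]:
    grab(c,c+"0.png"); ci=camera_info(c); o,d=ray(c,(320,240)); print(c,o,d,ci["fx"])
    if c!="wrist":
        for n in ["tray","carrier","graphite","copper","titanium"]:
            print(n,[(np.round(r["centre"]),round(r["score"],2)) for r in spot_in(c,n)][:4])
print(get_state()["eef_rot"],get_state()["t"])
E
```

```text
scene [0.982 0.424 0.832] [-0.405 -0.363 -0.84 ] 445.8484616042271
tray [(array([266., 182.]), 0.88)]
carrier [(array([361., 244.]), 0.86), (array([337., 223.]), 0.63)]
graphite [(array([384., 198.]), 0.79), (array([337., 220.]), 0.72), (array([325., 271.]), 0.58)]
copper [(array([381., 241.]), 0.8)]
titanium [(array([364., 232.]), 0.78)]
side [ 0.154 -0.4    0.715] [ 0.471  0.537 -0.7  ] 502.2870977531328
tray [(array([402., 364.]), 0.58)]
carrier [(array([294., 274.]), 0.88)]
graphite [(array([327., 227.]), 0.96), (array([303., 265.]), 0.75), (array([241., 290.]), 0.69)]
copper [(array([263., 238.]), 0.77)]
titanium [(array([283., 252.]), 0.95)]
wrist [0.549 0.075 0.375] [ 0.013 -0.286 -0.958] 362.0400986536972
[-0.     0.707  0.707 -0.   ] 0.65
```

View pics/scene0.png

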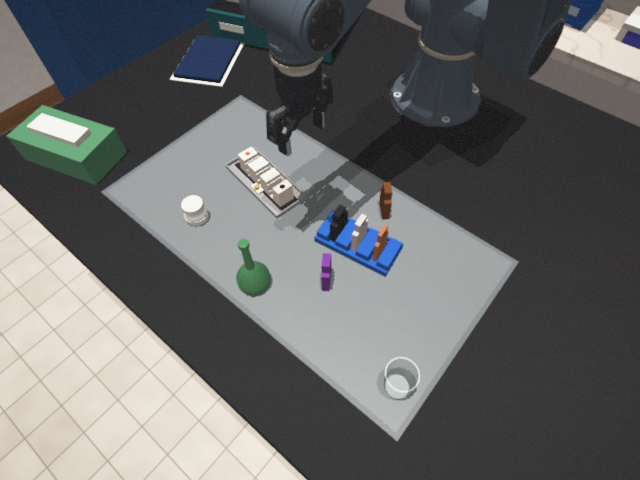

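View pics/side0.png

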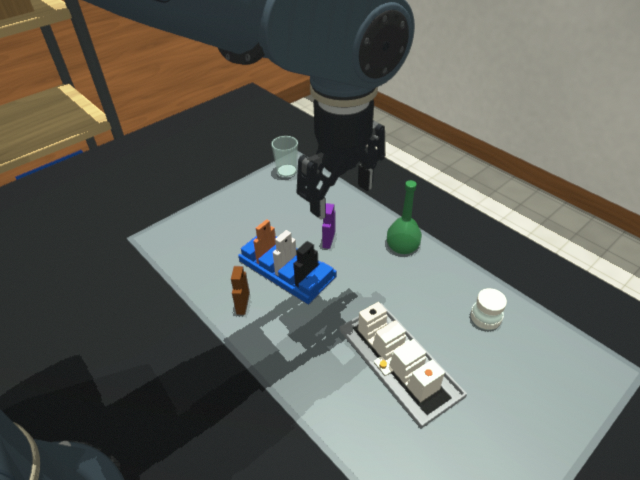

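Graphite candidates in the scene view are the brown one at (384,198), the dark one in the carrier at (337,220) and the purple one at (325,271). I choose the dark one in the carrier. Copper candidates are the one in the carrier at (381,241) and the brown look-alike at (384,198). I choose the carrier one. The rack is at scene (266,182); in the side view its dark dot is at (374,312) and its copper dot at (428,373).

Run:
```python
import cv2,numpy as np
s=cv2.imread("pics/scene0.png");d=cv2.imread("pics/side0.png");w=cv2.imread("pics/wrist0.png")
f=lambda im,x,y,wd,h:cv2.resize(im[y:y+h,x:x+wd],(400,300),interpolation=cv2.INTER_CUBIC)
a=np.hstack([f(s,310,203,100,75),f(s,220,145,100,75)])
b=np.hstack([f(d,236,225,108,81),cv2.resize(w,(400,300))])
cv2.imwrite("pics/comp.png",np.vstack([a,b]))
```

```text
(no output)
```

View pics/comp.png

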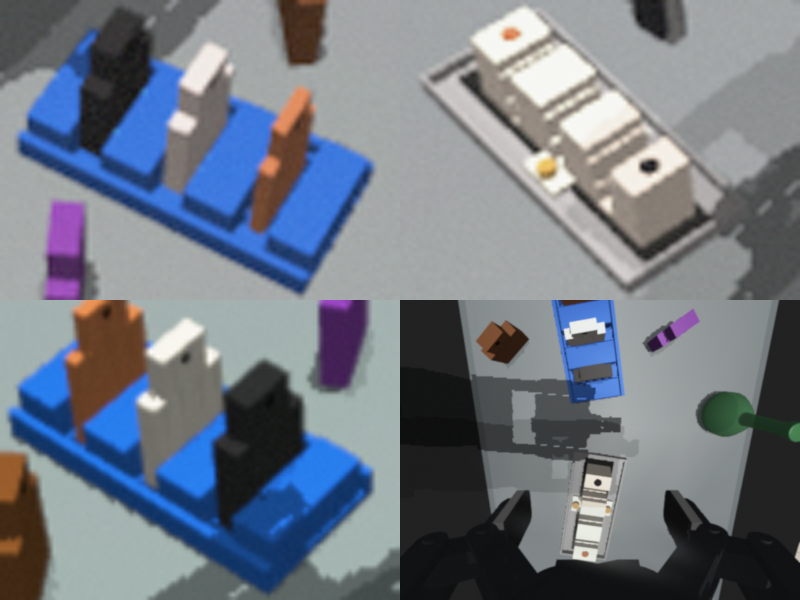

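Crops: the black plate in the carrier is the graphite (scene about 337,220), titanium is in the middle bay, and copper is in the far bay. The brown and purple plates stand outside the carrier. The copper dot is at scene (247.5,153.5) and the dark dot at (282.5,186.5).

Run:
```python
from h import *
np.set_printoptions(precision=4,suppress=True)
S=lambda x,y,ox=310,oy=203:(ox+x/4,oy+y/4)
T=lambda x,y:S(x-400,y,220,145)
D=lambda x,y:(236+x*.27,225+(y-300)*.27)
W=lambda x,y:((x-400)*1.6,(y-300)*1.6)
for n,c,p,z in [("cu dot","scene",T(911-400,34),.053),("dk dot","scene",T(1049-400,165),.053),
 ("dk","side",(374,312),.053),("cu","side",(428.5,373.5),.053),
 ("dk","wrist",W(597,482),.053),("cu","wrist",W(584,555),.053),
 ("traycorner L","scene",T(421,76),.012),("tray bot","scene",T(629,288),.012),
 ("car L","scene",S(20,152),0),("car B","scene",S(305,293),0),("car R","scene",S(372,165),.03),
 ("car side L","side",D(12,432),0),("car B","side",D(270,592),0),
 ("graphite lug top","scene",S(128,20),.091),("ti","scene",S(213,54),.091),("cu","scene",S(300,100),.091),
 ("gr","side",D(262,375),.091),("ti","side",D(180,332),.091)]:
    print(n,c,onz(c,p,z)[:2])
```

```text
cu dot scene [ 0.5283 -0.2051]
dk dot scene [ 0.5501 -0.0724]
dk side [ 0.5502 -0.0781]
cu side [ 0.5261 -0.2106]
dk wrist [ 0.5493 -0.0734]
cu wrist [ 0.5269 -0.2109]
traycorner L scene [ 0.5648 -0.2555]
tray bot scene [ 0.6008 -0.0456]
car L scene [0.5898 0.0572]
car B scene [0.5613 0.2307]
car R scene [0.4909 0.2204]
car side L side [0.4819 0.2145]
car B side [0.5102 0.0406]
graphite lug top scene [0.535  0.0875]
ti scene [0.5243 0.1348]
cu scene [0.5192 0.1859]
gr side [0.5484 0.0846]
ti side [0.539  0.1343]
```

Request:
apply_moves:
  increments:
    - {"tx": 0.8}
    - {"tx": 0.8}
    - {"tx": 0.5}
    - {}

```text
schema error: expected keys ax, ay, az, tx, ty, tz, grip
```

Run:
```python
from h import *
im=grab("wrist","w1.png"); print(get_state()["eef_pos"],get_state()["t"])
```

```text
[5.49984949e-01 8.81650038e-06 2.31310104e-01] 0.7
```

View pics/w1.png

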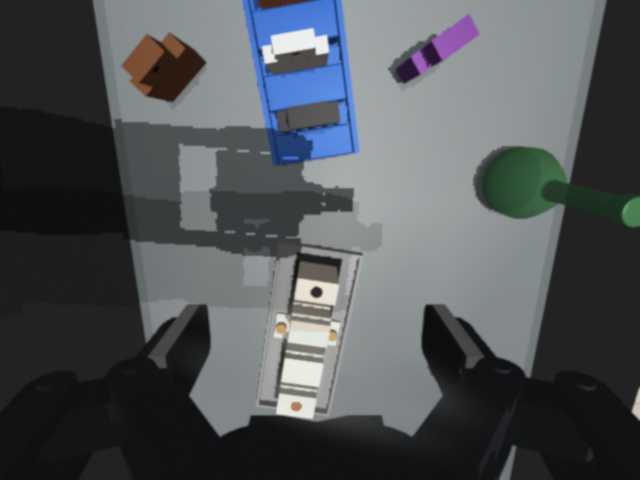

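The wrist view shows the rack with the dark dot at (317,292), the copper dot at (296,407) and the carrier above. Next I take a closer look over the rack.

Request:
apply_moves:
  increments:
    - {"ax": 0, "ay": 0, "az": 0, "tx": -0.7, "ty": 0, "tz": 0.4, "grip": 1}
    - {"ax": 0, "ay": 0, "az": 0, "tx": -0.7, "ty": 0, "tz": 0.4, "grip": 1}
    - {"ax": 0, "ay": 0, "az": 0, "tx": -0.6, "ty": 0, "tz": 0.4, "grip": 1}
    - {"ax": 0, "ay": 0, "az": 0, "tx": 0, "ty": 0, "tz": 0, "grip": 1}
    - {"ax": 0, "ay": 0, "az": 0, "tx": 0, "ty": 0, "tz": 0, "grip": 1}

```text
t: 1.2
eef_pos: [0.5499, -0.1002, 0.1712]
eef_rot: [-0.0, 0.708, 0.707, -0.0]
ft_force: [1.1, 0.5, 0.5]
opening: 0.0855
grip_force: 0.0
```

Run:
```python
from h import *
import json
ci=camera_info("wrist"); im=grab("wrist","w2.png"); print(get_state()["eef_pos"],get_state()["t"])
json.dump({k:np.array(v).tolist() for k,v in ci.items()},open("ci2.json","w"))
# rectify block-top plane z=.053: 0.25mm/px along tray axes, origin near block centre
o=np.array([.5385,-.1405]);th=np.arctan2(.167,.986)
yv=np.array([np.sin(th),np.cos(th)]);xv=np.array([yv[1],-yv[0]])
def w(u,v): return np.r_[o+(u-150)*.0004*xv-(v-300)*.0004*yv,.053]
P=np.float32([[0,0],[300,0],[300,600],[0,600]]);Q=np.float32([proj("wrist",w(*p),ci) for p in P])
r=cv2.warpPerspective(im,cv2.getPerspectiveTransform(Q,P),(300,600),flags=cv2.INTER_CUBIC)
cv2.imwrite("pics/rect.png",np.hstack([r,cv2.resize(im,(500,375))[:,:] if 0 else np.vstack([cv2.resize(im,(500,375)),np.zeros((225,500,3),np.uint8)])]))
```

```text
[ 0.55022836 -0.09964966  0.1717206 ] 1.25
```

View pics/rect.png

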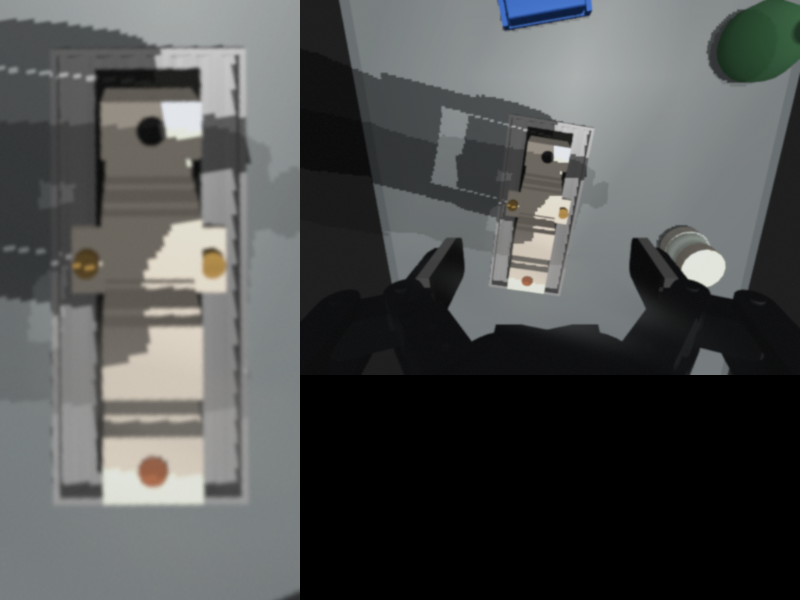

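The rectified view puts the block's ends at v 102 and 503, and slot edges fit the block centre at (.539,-.1415). I now rotate and move over the graphite, then take a closer look.

Request:
apply_moves:
  increments:
    - {"ax": 0, "ay": 0, "az": 0, "tx": 0.62, "ty": -0.02, "tz": -0.2, "grip": 0.45}
    - {"ax": 0, "ay": 0, "az": 0, "tx": 0.62, "ty": -0.02, "tz": -0.2, "grip": 0.45}
    - {"ax": 0, "ay": 0, "az": 0, "tx": 0.62, "ty": -0.02, "tz": -0.2, "grip": 0.45}
    - {"ax": 0, "ay": 0, "az": 0, "tx": 0.62, "ty": -0.02, "tz": -0.2, "grip": 0.45}
    - {"ax": 0, "ay": 0, "az": 0, "tx": 0.62, "ty": -0.02, "tz": -0.2, "grip": 0.45}
    - {"ax": 0, "ay": 0, "az": -0.96, "tx": 0.62, "ty": -0.02, "tz": -0.2, "grip": 0.45}
    - {"ax": 0, "ay": 0, "az": -0.96, "tx": 0, "ty": 0, "tz": 0, "grip": 0.45}
    - {"ax": 0, "ay": 0, "az": -0.96, "tx": 0, "ty": 0, "tz": 0, "grip": 0.45}
    - {"ax": 0, "ay": 0, "az": -0.96, "tx": 0, "ty": 0, "tz": 0, "grip": 0.45}
    - {"ax": 0, "ay": 0, "az": -0.96, "tx": 0, "ty": 0, "tz": 0, "grip": 0.45}
    - {"ax": 0, "ay": 0, "az": -0.96, "tx": 0, "ty": 0, "tz": 0, "grip": 0.45}
    - {"ax": 0, "ay": 0, "az": -0.96, "tx": 0, "ty": 0, "tz": 0, "grip": 0.45}
    - {"ax": 0, "ay": 0, "az": -0.95, "tx": 0, "ty": 0, "tz": 0, "grip": 0.45}
    - {"ax": 0, "ay": 0, "az": -0.95, "tx": 0, "ty": 0, "tz": 0, "grip": 0.45}
    - {"ax": 0, "ay": 0, "az": -0.95, "tx": 0, "ty": 0, "tz": 0, "grip": 0.45}
    - {"ax": 0, "ay": 0, "az": -0.95, "tx": 0, "ty": 0, "tz": 0, "grip": 0.45}
    - {"ax": 0, "ay": 0, "az": -0.95, "tx": 0, "ty": 0, "tz": 0, "grip": 0.45}
    - {"ax": 0, "ay": 0, "az": -0.94, "tx": 0, "ty": 0, "tz": 0, "grip": 0.45}
    - {"ax": 0, "ay": 0, "az": 0, "tx": 0, "ty": 0, "tz": 0, "grip": 0.45}

```text
t: 3.15
eef_pos: [0.544, 0.0871, 0.2322]
eef_rot: [0.001, -0.083, 0.997, 0.0]
ft_force: [0.2, 0.2, -0.4]
opening: 0.0383
grip_force: 0.0
```

```bash
cat >> h.py <<'E'
from scipy.spatial.transform import Rotation as Ro
def tool(): 
    s=get_state(); q=s["eef_rot"]; return np.array(s["eef_pos"]),Ro.from_quat([q[1],q[2],q[3],q[0]]).as_matrix()
def plan(p,ydir=None):
    t,R=tool(); print("units tx ty tz",np.round(R.T@(np.array(p)-t)/.05,3),"tcp",np.round(t,4),"tooly",np.round(R[:,1],3),"tilt",np.round(R[:,2],3))
    if ydir is not None:
        v=R.T@np.array([*ydir,0]); print("az units",np.round(np.degrees(np.arctan2(-v[0],v[1]))/8,3))
E
python3 - <<'E'
from h import *
ci=camera_info("wrist"); im=grab("wrist","w3.png")
plan((.5439,.0865,.12),(-.162,.987)); print(get_state()["opening"],get_state()["t"])
o=np.array([.5358,.1358]);yv=np.array([-.162,.987]);yv/=np.linalg.norm(yv);xv=np.array([yv[1],-yv[0]])
def w(u,v): return np.r_[o+(u-200)*.00035*xv-(v-300)*.00035*yv,.091]
P=np.float32([[0,0],[400,0],[400,600],[0,600]]);Q=np.float32([proj("wrist",w(*p),ci) for p in P])
r=cv2.warpPerspective(im,cv2.getPerspectiveTransform(Q,P),(400,600),flags=cv2.INTER_CUBIC)
cv2.imwrite("pics/rect3.png",np.hstack([r,np.vstack([cv2.resize(im,(400,300)),np.zeros((300,400,3),np.uint8)])]))
E
```

```text
units tx ty tz [ 0.005 -0.009  2.241] tcp [0.544 0.087 0.232] tooly [-0.16   0.987 -0.   ] tilt [ 0.001  0.    -1.   ]
az units -0.016
0.03863832733609969 3.2
```

View pics/rect3.png

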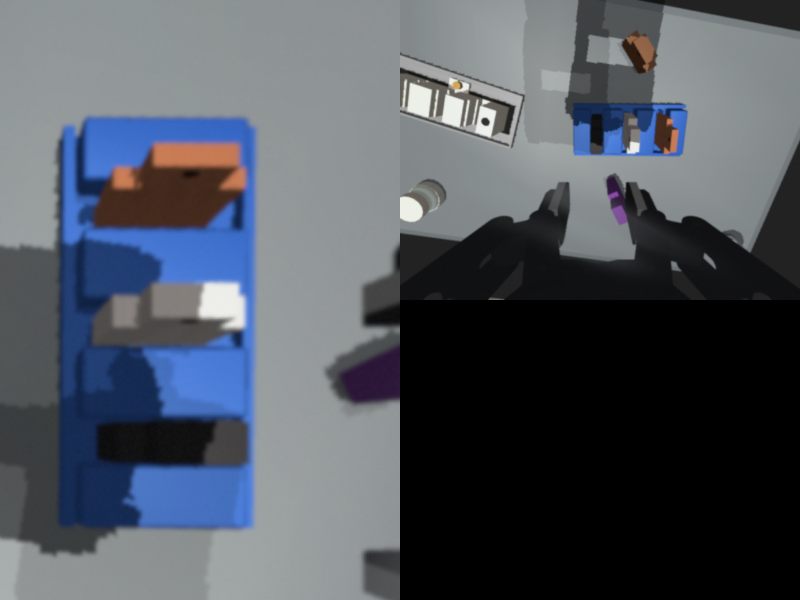

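The rectified view shows the graphite lug at v≈443, which is bay -50, the copper at v≈155 and plate centres at u≈196. I descend on the graphite and close.

Request:
apply_moves:
  force: 60
  increments:
    - {"ax": 0, "ay": 0, "az": 0, "tx": 0.03, "ty": -0.01, "tz": 0.6, "grip": 0.45}
    - {"ax": 0, "ay": 0, "az": 0, "tx": 0, "ty": 0, "tz": 0.6, "grip": 0.45}
    - {"ax": 0, "ay": 0, "az": 0, "tx": 0, "ty": 0, "tz": 0.6, "grip": 0.45}
    - {"ax": 0, "ay": 0, "az": 0, "tx": 0, "ty": 0, "tz": 0.6, "grip": 0.45}
    - {"ax": 0, "ay": 0, "az": 0, "tx": 0, "ty": 0, "tz": 0.6, "grip": 0.45}
    - {"ax": 0, "ay": 0, "az": 0, "tx": 0, "ty": 0, "tz": 0.52, "grip": 0.45}
    - {"ax": 0, "ay": 0, "az": 0, "tx": 0, "ty": 0, "tz": 0, "grip": 0.45}
    - {"ax": 0, "ay": 0, "az": 0, "tx": 0, "ty": 0, "tz": 0, "grip": 0.1}
    - {"ax": 0, "ay": 0, "az": 0, "tx": 0, "ty": 0, "tz": 0, "grip": 0.1}
    - {"ax": 0, "ay": 0, "az": 0, "tx": 0, "ty": 0, "tz": 0, "grip": 0.1}
    - {"ax": 0, "ay": 0, "az": 0, "tx": 0, "ty": 0, "tz": 0, "grip": 0.1}
    - {"ax": 0, "ay": 0, "az": 0, "tx": 0, "ty": 0, "tz": 0, "grip": 0.1}

```text
t: 4.4
eef_pos: [0.5436, 0.0855, 0.0569]
eef_rot: [0.001, -0.081, 0.997, 0.0]
ft_force: [-1.4, 0.3, 8.3]
opening: 0.0154
grip_force: 59.5
```

Request:
apply_moves:
  increments:
    - {"ax": 0, "ay": 0, "az": 0, "tx": 0, "ty": 0, "tz": -0.3, "grip": 0.1}
    - {"ax": 0, "ay": 0, "az": 0, "tx": 0, "ty": 0, "tz": -0.5, "grip": 0.1}
    - {"ax": 0, "ay": 0, "az": 0, "tx": 0, "ty": 0, "tz": -0.5, "grip": 0.1}
    - {"ax": 0, "ay": 0, "az": 0, "tx": 0, "ty": 0, "tz": -0.5, "grip": 0.1}
    - {"ax": 0, "ay": 0, "az": 0, "tx": 0, "ty": 0, "tz": -0.5, "grip": 0.1}
    - {"ax": 0, "ay": 0, "az": 0.6, "tx": 0, "ty": 0, "tz": 0, "grip": 0.1}
    - {"ax": 0, "ay": 0, "az": 0.6, "tx": 0, "ty": 0, "tz": 0, "grip": 0.1}
    - {"ax": 0, "ay": 0, "az": 0.6, "tx": 0, "ty": 0, "tz": 0, "grip": 0.1}
    - {"ax": 0, "ay": 0, "az": 0.54, "tx": 0, "ty": 0, "tz": 0, "grip": 0.1}
    - {"ax": 0, "ay": 0, "az": 0, "tx": -0.1, "ty": -0.5, "tz": 0, "grip": 0.1}
    - {"ax": 0, "ay": 0, "az": 0, "tx": -0.1, "ty": -0.5, "tz": 0, "grip": 0.1}
    - {"ax": 0, "ay": 0, "az": 0, "tx": -0.1, "ty": -0.5, "tz": 0, "grip": 0.1}
    - {"ax": 0, "ay": 0, "az": 0, "tx": -0.1, "ty": -0.5, "tz": 0, "grip": 0.1}
    - {"ax": 0, "ay": 0, "az": 0, "tx": -0.1, "ty": -0.5, "tz": 0, "grip": 0.1}
    - {"ax": 0, "ay": 0, "az": 0, "tx": -0.1, "ty": -0.5, "tz": 0, "grip": 0.1}
    - {"ax": 0, "ay": 0, "az": 0, "tx": -0.1, "ty": -0.5, "tz": 0, "grip": 0.1}
    - {"ax": 0, "ay": 0, "az": 0, "tx": 0, "ty": 0, "tz": 0, "grip": 0.1}
    - {"ax": 0, "ay": 0, "az": 0, "tx": 0, "ty": 0, "tz": 0, "grip": 0.1}

```text
t: 6.2
eef_pos: [0.5483, -0.0932, 0.1712]
eef_rot: [0.0, 0.083, 0.997, 0.0]
ft_force: [0.0, -0.0, -1.1]
opening: 0.0153
grip_force: 58.7
```

Run:
```python
from h import *
plan((.548,-.0962,.12),(.167,.986)); s=get_state();print(s["opening"],s["t"],np.round(s["ft_force"],2))
im=grab("wrist","w4.png");d=grab("side","s4.png")
cv2.imwrite("pics/c4.png",np.hstack([cv2.resize(im[60:420,140:500],(400,400)),cv2.resize(d[240:440,330:480],(300,400))]))
```

```text
units tx ty tz [-0.004 -0.06   1.023] tcp [ 0.5483 -0.0932  0.1712] tooly [0.165 0.986 0.   ] tilt [ 0.001  0.    -1.   ]
az units 0.013
0.015285001158637847 6.2 [ 0.02 -0.03 -1.09]
```

View pics/c4.png

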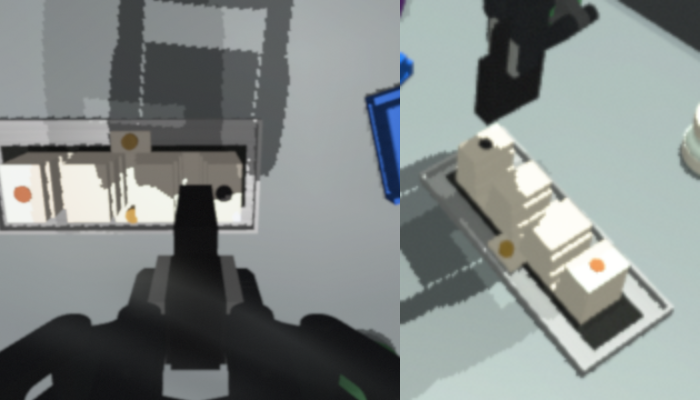

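Request:
apply_moves:
  increments:
    - {"ax": 0, "ay": 0, "az": 0, "tx": 0, "ty": -0.06, "tz": 0.3, "grip": 0.1}
    - {"ax": 0, "ay": 0, "az": 0, "tx": 0, "ty": 0, "tz": 0.4, "grip": 0.1}
    - {"ax": 0, "ay": 0, "az": 0, "tx": 0, "ty": 0, "tz": 0.4, "grip": 0.1}
    - {"ax": 0, "ay": 0, "az": 0, "tx": 0, "ty": 0, "tz": 0.12, "grip": 0.1}
    - {"ax": 0, "ay": 0, "az": 0, "tx": 0, "ty": 0, "tz": 0, "grip": 0.1}
    - {"ax": 0, "ay": 0, "az": 0, "tx": 0, "ty": 0, "tz": 0.02, "grip": 0.1}
    - {"ax": 0, "ay": 0, "az": 0, "tx": 0, "ty": 0, "tz": 0.02, "grip": 0.1}
    - {"ax": 0, "ay": 0, "az": 0, "tx": 0, "ty": 0, "tz": 0.02, "grip": 0.1}
    - {"ax": 0, "ay": 0, "az": 0, "tx": 0, "ty": 0, "tz": 0.02, "grip": 0.1}
    - {"ax": 0, "ay": 0, "az": 0, "tx": 0, "ty": 0, "tz": 0.02, "grip": 0.1}
    - {"ax": 0, "ay": 0, "az": 0, "tx": 0, "ty": 0, "tz": 0.02, "grip": 0.1}
    - {"ax": 0, "ay": 0, "az": 0, "tx": 0, "ty": 0, "tz": 0.02, "grip": 0.1}
    - {"ax": 0, "ay": 0, "az": 0, "tx": 0, "ty": 0, "tz": 0, "grip": 0.1}
    - {"ax": 0, "ay": 0, "az": 0, "tx": 0, "ty": 0, "tz": 0, "grip": 0.1}

```text
t: 7.7
eef_pos: [0.5479, -0.096, 0.1022]
eef_rot: [-0.0, 0.082, 0.997, 0.0]
ft_force: [-0.4, 0.4, -1.0]
opening: 0.015
grip_force: 58.7
```

Request:
apply_moves:
  increments:
    - {"ax": 0, "ay": 0, "az": 0, "tx": 0, "ty": 0, "tz": 0.02, "grip": 0.1}
    - {"ax": 0, "ay": 0, "az": 0, "tx": 0, "ty": 0, "tz": 0.02, "grip": 0.1}
    - {"ax": 0, "ay": 0, "az": 0, "tx": 0, "ty": 0, "tz": 0, "grip": 0.1}

```text
t: 8.0
eef_pos: [0.5478, -0.096, 0.1001]
eef_rot: [-0.0, 0.082, 0.997, 0.0]
ft_force: [-0.0, -0.3, -0.8]
opening: 0.0154
grip_force: 58.7
```

Request:
apply_moves:
  increments:
    - {"ax": 0, "ay": 0, "az": 0, "tx": 0, "ty": 0, "tz": 0.02, "grip": 0.1}
    - {"ax": 0, "ay": 0, "az": 0, "tx": 0, "ty": 0, "tz": 0.02, "grip": 0.1}
    - {"ax": 0, "ay": 0, "az": 0, "tx": 0, "ty": 0, "tz": 0.02, "grip": 0.1}
    - {"ax": 0, "ay": 0, "az": 0, "tx": 0, "ty": 0, "tz": 0, "grip": 0.1}

```text
t: 8.4
eef_pos: [0.5478, -0.096, 0.0971]
eef_rot: [-0.0, 0.082, 0.997, 0.0]
ft_force: [-0.2, 0.0, -2.1]
opening: 0.0152
grip_force: 58.7
```

Request:
apply_moves:
  increments:
    - {"ax": 0, "ay": 0, "az": 0, "tx": 0, "ty": 0, "tz": 0.02, "grip": 0.1}
    - {"ax": 0, "ay": 0, "az": 0, "tx": 0, "ty": 0, "tz": 0.02, "grip": 0.1}
    - {"ax": 0, "ay": 0, "az": 0, "tx": 0, "ty": 0, "tz": 0.02, "grip": 0.1}
    - {"ax": 0, "ay": 0, "az": 0, "tx": 0, "ty": 0, "tz": 0.01, "grip": 0.1}
    - {"ax": 0, "ay": 0, "az": 0, "tx": 0, "ty": 0, "tz": 0, "grip": 0.1}

```text
t: 8.9
eef_pos: [0.5479, -0.096, 0.0937]
eef_rot: [-0.0, 0.082, 0.997, 0.0]
ft_force: [-0.0, -0.5, -1.2]
opening: 0.0152
grip_force: 58.7
```

Request:
apply_moves:
  increments:
    - {"ax": 0, "ay": 0, "az": 0, "tx": 0, "ty": 0, "tz": 0.02, "grip": 0.1}
    - {"ax": 0, "ay": 0, "az": 0, "tx": 0, "ty": 0, "tz": 0.01, "grip": 0.1}
    - {"ax": 0, "ay": 0, "az": 0, "tx": 0, "ty": 0, "tz": 0, "grip": 0.1}

```text
t: 9.2
eef_pos: [0.5479, -0.096, 0.0922]
eef_rot: [-0.0, 0.082, 0.997, 0.0]
ft_force: [-0.4, -0.7, -1.7]
opening: 0.0153
grip_force: 58.7
```

Request:
apply_moves:
  increments:
    - {"ax": 0, "ay": 0, "az": 0, "tx": 0, "ty": 0, "tz": 0.02, "grip": 0.1}
    - {"ax": 0, "ay": 0, "az": 0, "tx": 0, "ty": 0, "tz": 0.02, "grip": 0.1}
    - {"ax": 0, "ay": 0, "az": 0, "tx": 0, "ty": 0, "tz": 0, "grip": 0.1}

```text
t: 9.5
eef_pos: [0.5478, -0.096, 0.0901]
eef_rot: [-0.0, 0.082, 0.997, 0.0]
ft_force: [0.2, -0.1, -1.1]
opening: 0.015
grip_force: 58.7
```

Request:
apply_moves:
  increments:
    - {"ax": 0, "ay": 0, "az": 0, "tx": 0, "ty": 0, "tz": 0.02, "grip": 0.1}
    - {"ax": 0, "ay": 0, "az": 0, "tx": 0, "ty": 0, "tz": 0.02, "grip": 0.1}
    - {"ax": 0, "ay": 0, "az": 0, "tx": 0, "ty": 0, "tz": 0.02, "grip": 0.1}
    - {"ax": 0, "ay": 0, "az": 0, "tx": 0, "ty": 0, "tz": 0, "grip": 0.1}

```text
t: 9.9
eef_pos: [0.5478, -0.096, 0.0871]
eef_rot: [-0.0, 0.082, 0.997, 0.0]
ft_force: [0.1, -0.1, -1.1]
opening: 0.015
grip_force: 58.7
```

Request:
apply_moves:
  increments:
    - {"ax": 0, "ay": 0, "az": 0, "tx": 0, "ty": 0, "tz": 0.02, "grip": 0.1}
    - {"ax": 0, "ay": 0, "az": 0, "tx": 0, "ty": 0, "tz": 0.02, "grip": 0.1}
    - {"ax": 0, "ay": 0, "az": 0, "tx": 0, "ty": 0, "tz": 0.02, "grip": 0.1}
    - {"ax": 0, "ay": 0, "az": 0, "tx": 0, "ty": 0, "tz": 0.02, "grip": 0.1}
    - {"ax": 0, "ay": 0, "az": 0, "tx": 0, "ty": 0, "tz": 0.02, "grip": 0.1}
    - {"ax": 0, "ay": 0, "az": 0, "tx": 0, "ty": 0, "tz": 0.02, "grip": 0.1}
    - {"ax": 0, "ay": 0, "az": 0, "tx": 0, "ty": 0, "tz": 0.02, "grip": 0.1}
    - {"ax": 0, "ay": 0, "az": 0, "tx": 0, "ty": 0, "tz": 0.02, "grip": 0.1}
    - {"ax": 0, "ay": 0, "az": 0, "tx": 0, "ty": 0, "tz": 0.02, "grip": 0.1}
    - {"ax": 0, "ay": 0, "az": 0, "tx": 0, "ty": 0, "tz": 0.02, "grip": 0.1}
    - {"ax": 0, "ay": 0, "az": 0, "tx": 0, "ty": 0, "tz": 0, "grip": 0.1}

```text
t: 11.0
eef_pos: [0.5479, -0.096, 0.0771]
eef_rot: [-0.0, 0.082, 0.997, 0.0]
ft_force: [-0.1, -0.6, -1.1]
opening: 0.0156
grip_force: 58.7
```

Request:
apply_moves:
  increments:
    - {"ax": 0, "ay": 0, "az": 0, "tx": 0, "ty": 0, "tz": 0.02, "grip": 0.1}
    - {"ax": 0, "ay": 0, "az": 0, "tx": 0, "ty": 0, "tz": 0.02, "grip": 0.1}
    - {"ax": 0, "ay": 0, "az": 0, "tx": 0, "ty": 0, "tz": 0.02, "grip": 0.1}
    - {"ax": 0, "ay": 0, "az": 0, "tx": 0, "ty": 0, "tz": 0, "grip": 0.1}

```text
t: 11.4
eef_pos: [0.5479, -0.096, 0.0741]
eef_rot: [-0.0, 0.082, 0.997, -0.0]
ft_force: [-0.6, 0.0, -1.4]
opening: 0.0151
grip_force: 58.7
```

Request:
apply_moves:
  increments:
    - {"ax": 0, "ay": 0, "az": 0, "tx": 0, "ty": 0, "tz": 0.02, "grip": 0.1}
    - {"ax": 0, "ay": 0, "az": 0, "tx": 0, "ty": 0, "tz": 0.01, "grip": 0.1}
    - {"ax": 0, "ay": 0, "az": 0, "tx": 0, "ty": 0, "tz": 0, "grip": 0.1}

```text
t: 11.7
eef_pos: [0.5481, -0.0961, 0.0731]
eef_rot: [0.0, 0.082, 0.997, -0.0]
ft_force: [-0.9, 1.9, 5.1]
opening: 0.0149
grip_force: 59.7
```

Request:
apply_moves:
  increments:
    - {"ax": 0, "ay": 0, "az": 0, "tx": 0, "ty": 0, "tz": 0, "grip": 0.3}
    - {"ax": 0, "ay": 0, "az": 0, "tx": 0, "ty": 0, "tz": 0, "grip": 0.45}
    - {"ax": 0, "ay": 0, "az": 0, "tx": 0, "ty": 0, "tz": 0, "grip": 0.45}
    - {"ax": 0, "ay": 0, "az": 0, "tx": 0, "ty": 0, "tz": 0, "grip": 0.45}
    - {"ax": 0, "ay": 0, "az": 0, "tx": 0, "ty": 0, "tz": -0.3, "grip": 0.45}
    - {"ax": 0, "ay": 0, "az": 0, "tx": 0, "ty": 0, "tz": -0.6, "grip": 0.45}
    - {"ax": 0, "ay": 0, "az": 0, "tx": 0, "ty": 0, "tz": -0.6, "grip": 0.45}
    - {"ax": 0, "ay": 0, "az": 0, "tx": 0, "ty": 0, "tz": -0.6, "grip": 0.45}
    - {"ax": 0, "ay": 0, "az": 0, "tx": 0, "ty": 0, "tz": -0.6, "grip": 0.45}
    - {"ax": 0, "ay": 0, "az": 0, "tx": 0, "ty": 0, "tz": 0, "grip": 0.45}
    - {"ax": 0, "ay": 0, "az": 0, "tx": 0, "ty": 0, "tz": 0, "grip": 0.45}

```text
t: 12.8
eef_pos: [0.5479, -0.096, 0.2079]
eef_rot: [0.0, 0.082, 0.997, -0.0]
ft_force: [-0.0, -0.7, -0.7]
opening: 0.0384
grip_force: 0.0
```

Run:
```python
from h import *
ci=camera_info("wrist");im=grab("wrist","w5.png");d=grab("side","s5.png");s=grab("scene","sc5.png")
cv2.imwrite("pics/c5.png",np.hstack([cv2.resize(im[40:340,140:440],(450,450)),np.vstack([cv2.resize(d[250:400,340:490],(300,300)),cv2.resize(s[140:215,225:300],(300,300))])[:450*2][:600][0:600] if 0 else np.vstack([cv2.resize(d[265:340,340:440],(300,225)),cv2.resize(s[140:215,220:320],(300,225))])]))
plan((.5262+.001,.1852,.12),(-.162,.987)); print(get_state()["t"])
```

```text
units tx ty tz [1.316 5.48  1.734] tcp [ 0.5474 -0.0959  0.2065] tooly [0.164 0.986 0.   ] tilt [-0.002  0.001 -1.   ]
az units -2.345
12.95
```

View pics/c5.png

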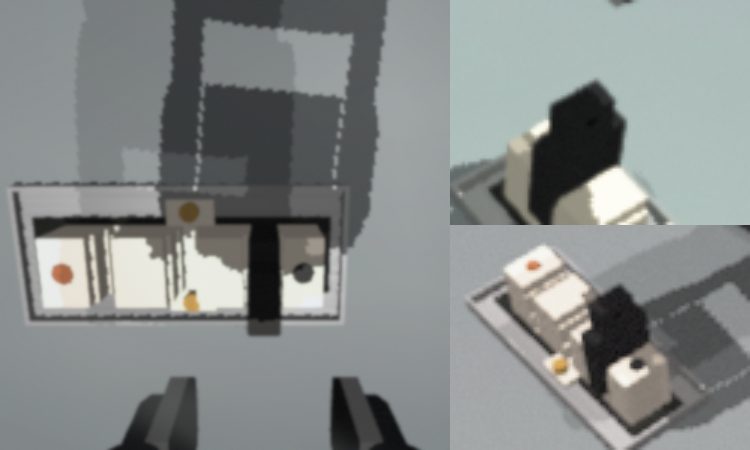

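The graphite stands upright and seated in the wide slot. In the wrist crop it appears as the dark strip at column 263, rows 217 to 335. I check its x-centring against the model.

Run:
```python
from h import *
im=cv2.imread("pics/w5.png"); g=im.max(2)
for c in (311,315,319,323): 
    print(c,[int(v) for v in g[176:272:2,c]])
c2=np.array([.5391,-.1416]);yv=np.array([.167,.986]);xv=np.array([.986,-.167])
P=lambda a,b,z:np.round(proj("wrist",np.r_[c2+xv*a+yv*b,z]),1)
for a,z in ((-.025,.083),(-.025,.053),(.025,.083),(-.015,.108),(.015,.108),(.015,.083)): print(a,z,P(a,.046,z))
print("block",P(-.02,.07,.053),P(.02,.07,.053),P(.0,.08,.053),P(0,-.08,.053),P(-.02,.02,.053),P(.02,.02,.053))
for c in (222,225,232,352,356): print(c,[(176+i) for i in np.where(np.abs(np.diff(g[176:272,c].astype(int)))>25)[0]])
```

```text
311 [72, 71, 70, 69, 47, 17, 15, 15, 14, 12, 13, 11, 15, 17, 16, 16, 17, 15, 16, 14, 12, 14, 15, 18, 18, 18, 14, 15, 17, 18, 18, 15, 16, 17, 18, 15, 15, 15, 32, 55, 62, 61, 60, 64, 120, 149, 149, 148]
315 [72, 72, 70, 69, 47, 14, 13, 14, 13, 14, 14, 13, 14, 17, 18, 16, 18, 17, 16, 15, 13, 14, 11, 14, 15, 15, 16, 15, 15, 15, 17, 16, 17, 18, 18, 17, 17, 16, 16, 42, 60, 61, 61, 64, 121, 149, 150, 149]
319 [72, 71, 70, 69, 48, 16, 15, 12, 12, 13, 13, 14, 13, 17, 16, 17, 16, 15, 18, 15, 13, 15, 13, 17, 16, 15, 18, 15, 18, 15, 17, 16, 16, 17, 15, 18, 16, 16, 20, 54, 62, 61, 61, 64, 121, 149, 149, 149]
323 [72, 72, 70, 68, 47, 17, 11, 18, 17, 17, 13, 14, 16, 17, 17, 17, 16, 16, 16, 14, 11, 11, 14, 17, 17, 16, 15, 14, 16, 17, 18, 18, 16, 19, 13, 14, 14, 15, 30, 59, 62, 60, 61, 64, 121, 149, 149, 149]
-0.025 0.083 [314.2 200.7]
-0.025 0.053 [314.3 194.1]
0.025 0.083 [314.  263.6]
-0.015 0.108 [314.1 221.6]
0.015 0.108 [314.  262.6]
0.015 0.083 [314.1 251.6]
block [343.2 200.2] [342.  246.2] [354.4 223.7] [165.2 223. ] [283. 200.] [284. 246.]
222 [np.int64(183), np.int64(184), np.int64(189), np.int64(197), np.int64(198), np.int64(244), np.int64(245), np.int64(249), np.int64(250), np.int64(252), np.int64(253)]
225 [np.int64(182), np.int64(183), np.int64(184), np.int64(189), np.int64(197), np.int64(198), np.int64(244), np.int64(245), np.int64(249), np.int64(250), np.int64(252), np.int64(253)]
232 [np.int64(183), np.int64(184), np.int64(185), np.int64(189), np.int64(197), np.int64(198), np.int64(244), np.int64(245), np.int64(249), np.int64(250), np.int64(252), np.int64(253)]
352 [np.int64(216), np.int64(217), np.int64(249), np.int64(250), np.int64(252), np.int64(253)]
356 [np.int64(184), np.int64(233), np.int64(234), np.int64(235), np.int64(248), np.int64(249), np.int64(252), np.int64(253)]
```

Request:
apply_moves:
  increments:
    - {"ax": 0, "ay": 0, "az": 0, "tx": 0.17, "ty": 0.69, "tz": 0, "grip": 0.45}
    - {"ax": 0, "ay": 0, "az": 0, "tx": 0.17, "ty": 0.69, "tz": 0, "grip": 0.45}
    - {"ax": 0, "ay": 0, "az": 0, "tx": 0.17, "ty": 0.69, "tz": 0, "grip": 0.45}
    - {"ax": 0, "ay": 0, "az": 0, "tx": 0.17, "ty": 0.69, "tz": 0, "grip": 0.45}
    - {"ax": 0, "ay": 0, "az": 0, "tx": 0.17, "ty": 0.69, "tz": 0, "grip": 0.45}
    - {"ax": 0, "ay": 0, "az": 0, "tx": 0.17, "ty": 0.69, "tz": 0, "grip": 0.45}
    - {"ax": 0, "ay": 0, "az": 0, "tx": 0.17, "ty": 0.69, "tz": 0, "grip": 0.45}
    - {"ax": 0, "ay": 0, "az": 0, "tx": 0.16, "ty": 0.66, "tz": 0, "grip": 0.45}
    - {"ax": 0, "ay": 0, "az": -0.8, "tx": 0, "ty": 0, "tz": 0, "grip": 0.45}
    - {"ax": 0, "ay": 0, "az": -0.8, "tx": 0, "ty": 0, "tz": 0, "grip": 0.45}
    - {"ax": 0, "ay": 0, "az": -0.75, "tx": 0, "ty": 0, "tz": 0, "grip": 0.45}
    - {"ax": 0, "ay": 0, "az": 0, "tx": 0, "ty": 0, "tz": 0, "grip": 0.45}
    - {"ax": 0, "ay": 0, "az": 0, "tx": 0, "ty": 0, "tz": 0, "grip": 0.45}

```text
t: 14.25
eef_pos: [0.5261, 0.1857, 0.2071]
eef_rot: [-0.001, -0.08, 0.997, -0.0]
ft_force: [0.4, -0.2, -0.7]
opening: 0.0386
grip_force: 0.0
```

Run:
```python
from h import *
plan((.5262,.1855,.056),(-.162,.987)); s=get_state();print(s["opening"],s["t"])
```

```text
units tx ty tz [-0.005 -0.005  3.022] tcp [0.5261 0.1857 0.2071] tooly [-0.16   0.987 -0.   ] tilt [-0.001 -0.    -1.   ]
az units -0.018
0.03860472982242163 14.25
```

Request:
apply_moves:
  force: 70
  increments:
    - {"ax": 0, "ay": 0, "az": 0, "tx": 0, "ty": 0, "tz": 0.6, "grip": 0.45}
    - {"ax": 0, "ay": 0, "az": 0, "tx": 0, "ty": 0, "tz": 0.6, "grip": 0.45}
    - {"ax": 0, "ay": 0, "az": 0, "tx": 0, "ty": 0, "tz": 0.6, "grip": 0.45}
    - {"ax": 0, "ay": 0, "az": 0, "tx": 0, "ty": 0, "tz": 0.6, "grip": 0.45}
    - {"ax": 0, "ay": 0, "az": 0, "tx": 0, "ty": 0, "tz": 0.6, "grip": 0.45}
    - {"ax": 0, "ay": 0, "az": 0, "tx": 0, "ty": 0, "tz": 0, "grip": 0.45}
    - {"ax": 0, "ay": 0, "az": 0, "tx": 0, "ty": 0, "tz": 0, "grip": 0.02}
    - {"ax": 0, "ay": 0, "az": 0, "tx": 0, "ty": 0, "tz": 0, "grip": 0.02}
    - {"ax": 0, "ay": 0, "az": 0, "tx": 0, "ty": 0, "tz": 0, "grip": 0.02}
    - {"ax": 0, "ay": 0, "az": 0, "tx": 0, "ty": 0, "tz": 0, "grip": 0.02}
    - {"ax": 0, "ay": 0, "az": 0, "tx": 0, "ty": 0, "tz": 0, "grip": 0.02}
    - {"ax": 0, "ay": 0, "az": 0, "tx": 0, "ty": 0, "tz": 0, "grip": 0.02}

```text
t: 15.45
eef_pos: [0.5274, 0.1861, 0.0595]
eef_rot: [0.001, -0.081, 0.997, 0.0]
ft_force: [-0.5, -0.3, 7.6]
opening: 0.0075
grip_force: 69.5
```

Request:
apply_moves:
  increments:
    - {"ax": 0, "ay": 0, "az": 0, "tx": 0, "ty": 0, "tz": -0.3, "grip": 0.02}
    - {"ax": 0, "ay": 0, "az": 0, "tx": 0, "ty": 0, "tz": -0.5, "grip": 0.02}
    - {"ax": 0, "ay": 0, "az": 0, "tx": 0, "ty": 0, "tz": -0.5, "grip": 0.02}
    - {"ax": 0, "ay": 0, "az": 0, "tx": 0, "ty": 0, "tz": -0.5, "grip": 0.02}
    - {"ax": 0, "ay": 0, "az": 0, "tx": 0, "ty": 0, "tz": -0.5, "grip": 0.02}
    - {"ax": 0, "ay": 0, "az": 0, "tx": 0, "ty": 0, "tz": -0.5, "grip": 0.02}
    - {"ax": 0, "ay": 0, "az": 0.6, "tx": 0, "ty": 0, "tz": 0, "grip": 0.02}
    - {"ax": 0, "ay": 0, "az": 0.6, "tx": 0, "ty": 0, "tz": 0, "grip": 0.02}
    - {"ax": 0, "ay": 0, "az": 0.6, "tx": 0, "ty": 0, "tz": 0, "grip": 0.02}
    - {"ax": 0, "ay": 0, "az": 0.55, "tx": 0, "ty": 0, "tz": 0, "grip": 0.02}

```text
t: 16.45
eef_pos: [0.5261, 0.1858, 0.199]
eef_rot: [0.0, 0.084, 0.996, 0.0]
ft_force: [-1.0, 0.4, -2.6]
opening: 0.0072
grip_force: 68.3
```

Request:
apply_moves:
  increments:
    - {"ax": 0, "ay": 0, "az": 0, "tx": -0.11, "ty": -0.6, "tz": 0, "grip": 0.02}
    - {"ax": 0, "ay": 0, "az": 0, "tx": -0.11, "ty": -0.6, "tz": 0, "grip": 0.02}
    - {"ax": 0, "ay": 0, "az": 0, "tx": -0.11, "ty": -0.6, "tz": 0, "grip": 0.02}
    - {"ax": 0, "ay": 0, "az": 0, "tx": -0.11, "ty": -0.6, "tz": 0, "grip": 0.02}
    - {"ax": 0, "ay": 0, "az": 0, "tx": -0.11, "ty": -0.6, "tz": 0, "grip": 0.02}
    - {"ax": 0, "ay": 0, "az": 0, "tx": -0.11, "ty": -0.6, "tz": 0, "grip": 0.02}
    - {"ax": 0, "ay": 0, "az": 0, "tx": -0.11, "ty": -0.6, "tz": 0, "grip": 0.02}
    - {"ax": 0, "ay": 0, "az": 0, "tx": -0.11, "ty": -0.6, "tz": 0, "grip": 0.02}
    - {"ax": 0, "ay": 0, "az": 0, "tx": -0.11, "ty": -0.6, "tz": 0, "grip": 0.02}
    - {"ax": 0, "ay": 0, "az": 0, "tx": -0.11, "ty": -0.6, "tz": 0, "grip": 0.02}
    - {"ax": 0, "ay": 0, "az": 0, "tx": -0.11, "ty": -0.6, "tz": 0, "grip": 0.02}
    - {"ax": 0, "ay": 0, "az": 0, "tx": -0.11, "ty": -0.6, "tz": 0, "grip": 0.02}
    - {"ax": 0, "ay": 0, "az": 0, "tx": 0, "ty": 0, "tz": 0, "grip": 0.02}
    - {"ax": 0, "ay": 0, "az": 0, "tx": 0, "ty": 0, "tz": 0, "grip": 0.02}

```text
t: 17.85
eef_pos: [0.5321, -0.1802, 0.1985]
eef_rot: [0.0, 0.083, 0.997, 0.0]
ft_force: [-0.3, 0.2, -3.1]
opening: 0.0072
grip_force: 69.0
```

Run:
```python
from h import *
plan((.5317,-.1868,.112),(.167,.986)); s=get_state();print(s["opening"],s["t"],np.round(s["ft_force"],1))
```

```text
units tx ty tz [-0.014 -0.131  1.729] tcp [ 0.5321 -0.1802  0.1985] tooly [0.165 0.986 0.   ] tilt [ 0.  0. -1.]
az units 0.013
0.00720974081670104 17.85 [-0.3  0.2 -3.1]
```

Request:
apply_moves:
  increments:
    - {"ax": 0, "ay": 0, "az": 0, "tx": 0, "ty": -0.13, "tz": 0.4, "grip": 0.02}
    - {"ax": 0, "ay": 0, "az": 0, "tx": 0, "ty": 0, "tz": 0.5, "grip": 0.02}
    - {"ax": 0, "ay": 0, "az": 0, "tx": 0, "ty": 0, "tz": 0.5, "grip": 0.02}
    - {"ax": 0, "ay": 0, "az": 0, "tx": 0, "ty": 0, "tz": 0.29, "grip": 0.02}
    - {"ax": 0, "ay": 0, "az": 0, "tx": 0, "ty": 0, "tz": 0, "grip": 0.02}
    - {"ax": 0, "ay": 0, "az": 0, "tx": 0, "ty": 0, "tz": 0.02, "grip": 0.02}
    - {"ax": 0, "ay": 0, "az": 0, "tx": 0, "ty": 0, "tz": 0.02, "grip": 0.02}
    - {"ax": 0, "ay": 0, "az": 0, "tx": 0, "ty": 0, "tz": 0.02, "grip": 0.02}
    - {"ax": 0, "ay": 0, "az": 0, "tx": 0, "ty": 0, "tz": 0.02, "grip": 0.02}
    - {"ax": 0, "ay": 0, "az": 0, "tx": 0, "ty": 0, "tz": 0.02, "grip": 0.02}
    - {"ax": 0, "ay": 0, "az": 0, "tx": 0, "ty": 0, "tz": 0.02, "grip": 0.02}
    - {"ax": 0, "ay": 0, "az": 0, "tx": 0, "ty": 0, "tz": 0, "grip": 0.02}
    - {"ax": 0, "ay": 0, "az": 0, "tx": 0, "ty": 0, "tz": 0, "grip": 0.02}

```text
t: 19.15
eef_pos: [0.5313, -0.1866, 0.1073]
eef_rot: [-0.0, 0.082, 0.997, 0.0]
ft_force: [-0.3, -0.1, -2.6]
opening: 0.0071
grip_force: 68.9
```

Request:
apply_moves:
  increments:
    - {"ax": 0, "ay": 0, "az": 0, "tx": 0, "ty": 0, "tz": 0.02, "grip": 0.02}
    - {"ax": 0, "ay": 0, "az": 0, "tx": 0, "ty": 0, "tz": 0.02, "grip": 0.02}
    - {"ax": 0, "ay": 0, "az": 0, "tx": 0, "ty": 0, "tz": 0, "grip": 0.02}

```text
t: 19.45
eef_pos: [0.5313, -0.1865, 0.1051]
eef_rot: [-0.0, 0.082, 0.997, 0.0]
ft_force: [0.2, -0.1, -3.1]
opening: 0.0071
grip_force: 68.9
```

Request:
apply_moves:
  increments:
    - {"ax": 0, "ay": 0, "az": 0, "tx": 0, "ty": 0, "tz": 0.02, "grip": 0.02}
    - {"ax": 0, "ay": 0, "az": 0, "tx": 0, "ty": 0, "tz": 0, "grip": 0.02}

```text
t: 19.65
eef_pos: [0.5313, -0.1865, 0.1042]
eef_rot: [-0.0, 0.082, 0.997, 0.0]
ft_force: [0.3, -0.3, -1.7]
opening: 0.0071
grip_force: 68.9
```

Request:
apply_moves:
  increments:
    - {"ax": 0, "ay": 0, "az": 0, "tx": 0, "ty": 0, "tz": 0.02, "grip": 0.02}
    - {"ax": 0, "ay": 0, "az": 0, "tx": 0, "ty": 0, "tz": 0.02, "grip": 0.02}
    - {"ax": 0, "ay": 0, "az": 0, "tx": 0, "ty": 0, "tz": 0, "grip": 0.02}

```text
t: 19.95
eef_pos: [0.5313, -0.1865, 0.1021]
eef_rot: [-0.0, 0.082, 0.997, 0.0]
ft_force: [0.1, -0.8, -3.3]
opening: 0.0071
grip_force: 68.9
```

Request:
apply_moves:
  increments:
    - {"ax": 0, "ay": 0, "az": 0, "tx": 0, "ty": 0, "tz": 0.02, "grip": 0.02}
    - {"ax": 0, "ay": 0, "az": 0, "tx": 0, "ty": 0, "tz": 0, "grip": 0.02}

```text
t: 20.15
eef_pos: [0.5313, -0.1865, 0.1012]
eef_rot: [-0.0, 0.082, 0.997, 0.0]
ft_force: [-0.9, -0.1, -2.8]
opening: 0.0073
grip_force: 68.9
```

Request:
apply_moves:
  increments:
    - {"ax": 0, "ay": 0, "az": 0, "tx": 0, "ty": 0, "tz": 0.02, "grip": 0.02}
    - {"ax": 0, "ay": 0, "az": 0, "tx": 0, "ty": 0, "tz": 0.02, "grip": 0.02}
    - {"ax": 0, "ay": 0, "az": 0, "tx": 0, "ty": 0, "tz": 0.02, "grip": 0.02}
    - {"ax": 0, "ay": 0, "az": 0, "tx": 0, "ty": 0, "tz": 0, "grip": 0.02}

```text
t: 20.55
eef_pos: [0.5313, -0.1865, 0.0981]
eef_rot: [-0.0, 0.082, 0.997, 0.0]
ft_force: [-0.4, 0.3, -1.9]
opening: 0.0069
grip_force: 68.9
```

Request:
apply_moves:
  increments:
    - {"ax": 0, "ay": 0, "az": 0, "tx": 0, "ty": 0, "tz": 0.02, "grip": 0.02}
    - {"ax": 0, "ay": 0, "az": 0, "tx": 0, "ty": 0, "tz": 0.02, "grip": 0.02}
    - {"ax": 0, "ay": 0, "az": 0, "tx": 0, "ty": 0, "tz": 0, "grip": 0.02}

```text
t: 20.85
eef_pos: [0.5313, -0.1865, 0.0961]
eef_rot: [-0.0, 0.082, 0.997, 0.0]
ft_force: [0.3, -0.4, -2.0]
opening: 0.0069
grip_force: 68.9
```

Request:
apply_moves:
  increments:
    - {"ax": 0, "ay": 0, "az": 0, "tx": 0, "ty": 0, "tz": 0.02, "grip": 0.02}
    - {"ax": 0, "ay": 0, "az": 0, "tx": 0, "ty": 0, "tz": 0, "grip": 0.02}

```text
t: 21.05
eef_pos: [0.5313, -0.1865, 0.0952]
eef_rot: [-0.0, 0.082, 0.997, 0.0]
ft_force: [-0.4, -0.5, -2.4]
opening: 0.007
grip_force: 68.9
```

Request:
apply_moves:
  increments:
    - {"ax": 0, "ay": 0, "az": 0, "tx": 0, "ty": 0, "tz": 0.02, "grip": 0.02}
    - {"ax": 0, "ay": 0, "az": 0, "tx": 0, "ty": 0, "tz": 0, "grip": 0.02}

```text
t: 21.25
eef_pos: [0.5313, -0.1865, 0.0942]
eef_rot: [-0.0, 0.082, 0.997, 0.0]
ft_force: [0.6, 0.6, -3.1]
opening: 0.007
grip_force: 68.9
```

Request:
apply_moves:
  increments:
    - {"ax": 0, "ay": 0, "az": 0, "tx": 0, "ty": 0, "tz": 0.02, "grip": 0.02}
    - {"ax": 0, "ay": 0, "az": 0, "tx": 0, "ty": 0, "tz": 0, "grip": 0.02}

```text
t: 21.45
eef_pos: [0.5313, -0.1865, 0.0932]
eef_rot: [-0.0, 0.082, 0.997, 0.0]
ft_force: [-0.8, -0.0, -2.6]
opening: 0.007
grip_force: 68.9
```

Request:
apply_moves:
  increments:
    - {"ax": 0, "ay": 0, "az": 0, "tx": 0, "ty": 0, "tz": 0.02, "grip": 0.02}
    - {"ax": 0, "ay": 0, "az": 0, "tx": 0, "ty": 0, "tz": 0.01, "grip": 0.02}
    - {"ax": 0, "ay": 0, "az": 0, "tx": 0, "ty": 0, "tz": 0, "grip": 0.02}

```text
t: 21.75
eef_pos: [0.5313, -0.1865, 0.0917]
eef_rot: [-0.0, 0.082, 0.997, 0.0]
ft_force: [0.1, -0.8, -2.1]
opening: 0.007
grip_force: 68.9
```

Request:
apply_moves:
  increments:
    - {"ax": 0, "ay": 0, "az": 0, "tx": 0, "ty": 0, "tz": 0.02, "grip": 0.02}
    - {"ax": 0, "ay": 0, "az": 0, "tx": 0, "ty": 0, "tz": 0.02, "grip": 0.02}
    - {"ax": 0, "ay": 0, "az": 0, "tx": 0, "ty": 0, "tz": 0, "grip": 0.02}

```text
t: 22.05
eef_pos: [0.5313, -0.1865, 0.0896]
eef_rot: [-0.0, 0.082, 0.997, 0.0]
ft_force: [0.5, -0.3, -3.1]
opening: 0.0071
grip_force: 68.9
```

Request:
apply_moves:
  increments:
    - {"ax": 0, "ay": 0, "az": 0, "tx": 0, "ty": 0, "tz": 0.02, "grip": 0.02}
    - {"ax": 0, "ay": 0, "az": 0, "tx": 0, "ty": 0, "tz": 0.02, "grip": 0.02}
    - {"ax": 0, "ay": 0, "az": 0, "tx": 0, "ty": 0, "tz": 0.02, "grip": 0.02}
    - {"ax": 0, "ay": 0, "az": 0, "tx": 0, "ty": 0, "tz": 0, "grip": 0.02}

```text
t: 22.45
eef_pos: [0.5313, -0.1865, 0.0866]
eef_rot: [-0.0, 0.082, 0.997, 0.0]
ft_force: [0.1, -0.1, -2.7]
opening: 0.0068
grip_force: 68.9
```

Request:
apply_moves:
  increments:
    - {"ax": 0, "ay": 0, "az": 0, "tx": 0, "ty": 0, "tz": 0.02, "grip": 0.02}
    - {"ax": 0, "ay": 0, "az": 0, "tx": 0, "ty": 0, "tz": 0.02, "grip": 0.02}
    - {"ax": 0, "ay": 0, "az": 0, "tx": 0, "ty": 0, "tz": 0.02, "grip": 0.02}
    - {"ax": 0, "ay": 0, "az": 0, "tx": 0, "ty": 0, "tz": 0, "grip": 0.02}

```text
t: 22.85
eef_pos: [0.5313, -0.1865, 0.0836]
eef_rot: [-0.0, 0.082, 0.997, 0.0]
ft_force: [-0.4, 0.0, -3.1]
opening: 0.007
grip_force: 68.9
```

Request:
apply_moves:
  increments:
    - {"ax": 0, "ay": 0, "az": 0, "tx": 0, "ty": 0, "tz": 0.02, "grip": 0.02}
    - {"ax": 0, "ay": 0, "az": 0, "tx": 0, "ty": 0, "tz": 0.02, "grip": 0.02}
    - {"ax": 0, "ay": 0, "az": 0, "tx": 0, "ty": 0, "tz": 0.02, "grip": 0.02}
    - {"ax": 0, "ay": 0, "az": 0, "tx": 0, "ty": 0, "tz": 0.02, "grip": 0.02}
    - {"ax": 0, "ay": 0, "az": 0, "tx": 0, "ty": 0, "tz": 0.02, "grip": 0.02}
    - {"ax": 0, "ay": 0, "az": 0, "tx": 0, "ty": 0, "tz": 0, "grip": 0.02}

```text
t: 23.45
eef_pos: [0.5313, -0.1865, 0.0786]
eef_rot: [-0.0, 0.082, 0.997, 0.0]
ft_force: [0.3, 0.2, -1.6]
opening: 0.007
grip_force: 68.9
```

Request:
apply_moves:
  increments:
    - {"ax": 0, "ay": 0, "az": 0, "tx": 0, "ty": 0, "tz": 0.02, "grip": 0.02}
    - {"ax": 0, "ay": 0, "az": 0, "tx": 0, "ty": 0, "tz": 0.02, "grip": 0.02}
    - {"ax": 0, "ay": 0, "az": 0, "tx": 0, "ty": 0, "tz": 0, "grip": 0.02}

```text
t: 23.75
eef_pos: [0.5313, -0.1865, 0.0766]
eef_rot: [-0.0, 0.082, 0.997, 0.0]
ft_force: [1.0, -0.2, -2.0]
opening: 0.007
grip_force: 68.9
```

Request:
apply_moves:
  increments:
    - {"ax": 0, "ay": 0, "az": 0, "tx": 0, "ty": 0, "tz": 0.02, "grip": 0.02}
    - {"ax": 0, "ay": 0, "az": 0, "tx": 0, "ty": 0, "tz": 0, "grip": 0.02}

```text
t: 23.95
eef_pos: [0.5314, -0.1866, 0.076]
eef_rot: [0.0, 0.082, 0.997, -0.0]
ft_force: [-1.4, 0.3, 0.5]
opening: 0.0071
grip_force: 69.4
```

Request:
apply_moves:
  increments:
    - {"ax": 0, "ay": 0, "az": 0, "tx": 0, "ty": 0, "tz": 0.01, "grip": 0.02}
    - {"ax": 0, "ay": 0, "az": 0, "tx": 0, "ty": 0, "tz": 0, "grip": 0.02}

```text
t: 24.15
eef_pos: [0.5314, -0.1866, 0.0756]
eef_rot: [0.0, 0.082, 0.997, -0.0]
ft_force: [-1.4, 1.4, 3.4]
opening: 0.007
grip_force: 69.8
```

Contact came at the expected home depth, with about 6 N net. I release and retreat.

Request:
apply_moves:
  increments:
    - {"ax": 0, "ay": 0, "az": 0, "tx": 0, "ty": 0, "tz": 0, "grip": 0.2}
    - {"ax": 0, "ay": 0, "az": 0, "tx": 0, "ty": 0, "tz": 0, "grip": 0.4}
    - {"ax": 0, "ay": 0, "az": 0, "tx": 0, "ty": 0, "tz": 0, "grip": 0.4}
    - {"ax": 0, "ay": 0, "az": 0, "tx": 0, "ty": 0, "tz": 0, "grip": 0.4}
    - {"ax": 0, "ay": 0, "az": 0, "tx": 0, "ty": 0, "tz": -0.3, "grip": 0.4}
    - {"ax": 0, "ay": 0, "az": 0, "tx": 0, "ty": 0, "tz": -0.6, "grip": 0.4}
    - {"ax": 0, "ay": 0, "az": 0, "tx": 0, "ty": 0, "tz": -0.6, "grip": 0.4}
    - {"ax": 0, "ay": 0, "az": 0, "tx": 0, "ty": 0, "tz": -0.6, "grip": 0.4}
    - {"ax": 0, "ay": 0, "az": 0, "tx": 0, "ty": 0, "tz": -0.6, "grip": 0.4}
    - {"ax": 0, "ay": 0, "az": 0, "tx": 0, "ty": 0, "tz": 0, "grip": 0.4}
    - {"ax": 0, "ay": 0, "az": 0, "tx": 0, "ty": 0, "tz": 0, "grip": 0.4}

```text
t: 25.25
eef_pos: [0.5314, -0.1866, 0.2113]
eef_rot: [0.001, 0.082, 0.997, -0.0]
ft_force: [0.2, 0.5, -1.3]
opening: 0.0346
grip_force: 0.0
```

Run:
```python
from h import *
im=grab("wrist","w6.png");d=grab("side","s6.png");s=grab("scene","sc6.png")
cv2.imwrite("pics/c6.png",np.hstack([cv2.resize(im[40:340,170:470],(450,450)),np.vstack([cv2.resize(d[280:430,340:490],(300,300)),cv2.resize(s[130:280,220:420],(300,225))])[:450] if 0 else np.vstack([cv2.resize(d[290:402,340:490],(300,225)),cv2.resize(s[135:285,220:420],(300,225))])]))
```

```text
(no output)
```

View pics/c6.png

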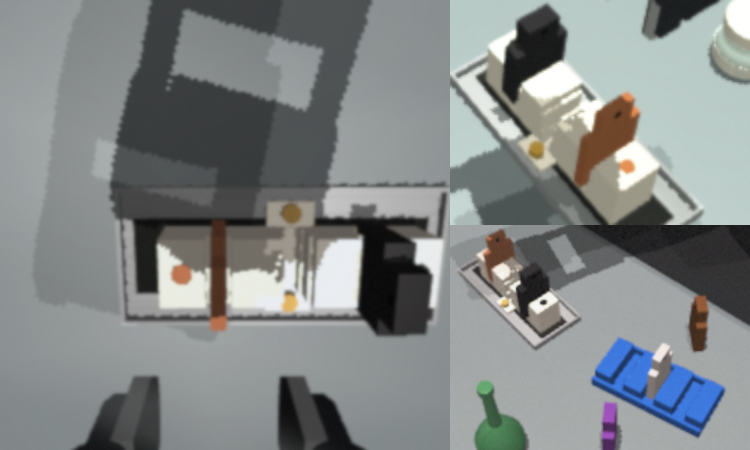

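The copper stands upright in the narrow slot (crop column 218) and the graphite in the wide slot. The titanium and everything else are untouched.

```bash
python3 -c "
from station import *
print(hand_in())"
```

```text
the job is handed in; nothing more can be done
None
```

The job is handed in at about 25 s: graphite went into the wide slot first, then copper into the narrow one, both home on the lower step (about 6 N at contact), upright and released, though the graphite may sit about 1 mm off centre across the block.

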